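# Flip the status paddle of the checked parts bin

### The arm

A 6-joint arm with a two-finger parallel gripper is mounted at the origin on the work surface. World frame = base frame: x ahead of the robot, y to its left, z up, the work surface at z = 0. Lengths are in mm, angles in rad, forces in N, time in s.
With the tool pointing down it reaches from about 275 to 1000 mm from the base axis. Payload 8.4 kg.
Tool frame: the origin (TCP) lies midway between the tips of the shut fingers; the grasp point (between the pads) lies 19 mm behind it (r.grip_point_offset is the distance from the TCP to the grasp point, in mm); z points along the fingers, y is the line along which they close (so a half turn about z gives the same grasp; the last joint's range is limited). The gripper opens to 85 mm and grips with 20 to 120 N. Pads are 22 mm wide; open, the fingers measure 114 mm over their backs; the gripper's body (76 mm by 85 mm) begins 54 mm behind the grasp point. The pads swing forward as they close: fully open they stand 13 mm farther back than shut.
Start: joints at [-1.142, 0.353, 1.633, -0, 1.155, -0.002], TCP at [260.998, -567.898, 231.281] pointing down, gripper open.
Joint ranges: [-2.63, 2.63], [-0.92, 2.1], [0.06, 2.66], [-1.3, 4.44], [0, 2.69], [-3.02, 3.02]. Speed limits (rad/s): [2.22, 2.22, 2.79, 3.14, 3.14, 3.14].

### API

Orientations are given as [roll, pitch, yaw] about the fixed x, y, z axes, in that order (R = Rz(yaw) Ry(pitch) Rx(roll)).
In Python, from rig import r gives the robot as it stands. The module is installed in compiled form; this text tells all that it offers.
- The arm moves only by the shell command python3 -m creep 'ROWS' [FORCE]. ROWS is text: rows parted by semicolons, each of 7 numbers parted by spaces: the turn, a rotation vector about the tool's x, y, z in degrees, then the shift along the tool's x, y, z in m, then the closure in counts, from 0 (fully open) to 255 (shut). A call has 1 to 8 rows; each row is the pose to reach, as a shift and turn from the pose commanded when the call began, along the tool's axes at that moment; what a row does not reach only later rows make up. A row lasts 1/8 s, in which the tool goes at most 62.5 mm and 10.7 degrees, less where a joint would pass 70% of its speed; a pose out of reach is approached as far as the arm can. A call with a gripper value outside its range is refused whole. The fingers move at their own pace and stop on an object; FORCE is the grip in N (left out, the last holds). Time passes only in rows, so rows that repeat a pose let the fingers close. It gives the time, the measured TCP pose, the force, the opening and the grip force at its end, in the units of the state.
- r.sense(): the state, without advancing time (a new reading comes with each control period).
- r.grab_frame(name): name is "scene" or "top" or "wrist"; returns a dict with "img" (480x640x3 uint8, red, green, blue), "range_z" (480x640 float32, mm along the optical axis (not along the pixel's ray), 0 where there is no reading), "K" (3x3 intrinsics, pixels), "D" ([k1, k2, p1, p2, k3] as OpenCV has them; the pictures are not rectified), "world_from_camera" (4x4, takes a point from camera to world coordinates). Camera axes: x right, y up, looking along -z (the intrinsics and any distortion apply to the point x, -y, -z); pixel columns grow to the right and rows downward; lengths in mm; the calibration is good to about 2 mm. A picture is of the moment at which its call begins.
- r.sign_off(): hands the job in; it is judged then, once.
The state is a dict: "clock": time; "qpos": joint angles; "qvel": joint speeds; "joint_efforts": joint torques, N m; "eef_pos": TCP position; "tcp_rot": TCP orientation; "contact_force": force on the tool from outside, world axes, zero at the start; "wrist_torque": the same for the moment, N m; "opening": opening from 0.0 (shut) to 1.0 (fully open); "grasp_force": force on a finger pad.
Only numpy, scipy, OpenCV 4.12 (cv2) and the standard library are available. Lean on these libraries where they do the work, as an engineer would, in place of code of your own. Each camera call takes 0.05 s, during which the arm holds its last target. There are 200 camera calls.

### The job

The ring-shaped collars have been checked: with your fingertips, push the status paddle of the bin that holds them up and all the way over its pivot until it lies flat on the other side, showing its other face. Push it over steadily, without flicking it, pinching it or pressing hard. Leave the other bin's paddle, the parts in the bins and everything else on the bench where they are.

Things in the scene. Friction and masses are not known exactly. Their poses are not given: they have to be found in the camera images.
- collar_station: Steel base plate bolted to the bench, 220 x 150 x 6 mm, carrying a grey bin that holds two ring-shaped steel collars (40 mm across, 16 mm high) and, before it, a flip-over status paddle. Origin on the bench surface; x points from paddle to bin (roughly away from the robot), y left, z up. Bin: 100 (x) x 140 (y) mm, centred at x = +90 mm, rim 51 mm above the bench.
- pin_station: Steel base plate bolted to the bench, 220 x 150 x 6 mm, carrying a grey bin that holds two upright steel pins (16 mm thick, 50 mm high) and, before it, a flip-over status paddle. Origin on the bench surface; x points from paddle to bin (roughly away from the robot), y left, z up. Bin: 100 (x) x 140 (y) mm, centred at x = +90 mm, rim 51 mm above the bench.
- collar_flag (a joint): Angle of the collar bin's aluminium paddle. 0 = level, to the left (station +y), black bar face up; 1.57 = upright; 3.14 = level, to the right (-y), black ring face up; hard stops at 0 and 3.14. Starts 0 to 0.25. The stiff pivot keeps the paddle at any angle where it is left (it does not fall over); about 1 N at its free edge turns it.
- collar_flag_pivot (a point): Centre of the collar paddle's pivot axis, 85 mm above the bench, 30 mm before (-x of) the station's origin; the axis runs along station x. It turns between two posts, 8 mm thick, centred 42 mm either side, tops 96 mm above the bench. Two rests, 50 mm wide, stand 26 mm left and right under the paddle; more than 30 mm from the axis the space under it is free.
- collar_flag_edge (a point): Middle of the free edge of the collar paddle (mid-thickness), 90 mm from the pivot axis; moves with it. The paddle is a flat plate 60 mm wide along the pivot, 6 mm thick.
- pin_flag (a joint): Angle of the pin bin's aluminium paddle. 0 = level, to the left (station +y), black bar face up; 1.57 = upright; 3.14 = level, to the right (-y), black ring face up; hard stops at 0 and 3.14. Starts 0 to 0.25. The stiff pivot keeps the paddle at any angle where it is left (it does not fall over); about 1 N at its free edge turns it.
- pin_flag_pivot (a point): Centre of the pin paddle's pivot axis, 85 mm above the bench, 30 mm before (-x of) the station's origin; the axis runs along station x. It turns between two posts, 8 mm thick, centred 42 mm either side, tops 96 mm above the bench. Two rests, 50 mm wide, stand 26 mm left and right under the paddle; more than 30 mm from the axis the space under it is free.
- pin_flag_edge (a point): Middle of the free edge of the pin paddle (mid-thickness), 90 mm from the pivot axis; moves with it. The paddle is a flat plate 60 mm wide along the pivot, 6 mm thick.
- collar0: Loose steel collar in the collar bin, 40 mm across, 16 mm high; origin under its centre.
- collar1: The other loose collar, the same.
- pin0: Loose upright steel pin in the pin bin, 16 mm thick, 50 mm high; origin under its centre.
- pin1: The other loose pin, the same.
- jar: Bystander: small amber jar, 40 mm across, 50 mm high, standing near the middle beyond the bins; origin under its centre.
- driver: Bystander: screwdriver with red handle, 120 mm long, lying between the two stations.
- block: Bystander: red working block, 90 x 170 x 45 mm, on the right; origin under its centre.
- hammer: Bystander: hammer, 240 mm long, lying on the left.
- oil: Bystander: clear oil bottle, 50 mm across, 130 mm high, at the back; origin under its centre.

How it is judged:
By the outcome, as a careful person would: the job done as asked, in the order asked, and still so for the second after the job is handed in, with the robot touching nothing.
It also fails if it takes over 48 s, if anything falls off the work surface, if the arm or the gripper's body presses on something with over 40 N, if the wrist force passes 120 N, or if a joint passes its speed limit or range.

## Working session

There is one attempt and no reset: what is moved stays moved. The work goes in short steps, Python scripts to look and compute and a shell command to move; the robot and the scene stay as the last step left them, time stands still between calls to the robot, and variables do not carry over. Pictures are saved under pics/ and viewed, at most 12 in all, crops included, and the job is handed in when it is done.

```bash
mkdir -p pics
python3 - <<'E'
from rig import r
import cv2,numpy as np
for n in("scene","top"):
    f=r.grab_frame(n); np.savez(n,**f); cv2.imwrite(f"pics/{n}0.png",f["img"][:,:,::-1])
    print(n,f["K"].tolist(),f["D"],f["world_from_camera"].round(3).tolist(),(f["range_z"]>0).mean())
s=r.sense();print(s["clock"],s["eef_pos"],s["tcp_rot"],s["opening"])
E
```

```text
scene [[440.3969668740178, 0.0, 316.4663012172624], [0.0, 440.3969668740178, 246.14441381814825], [0.0, 0.0, 1.0]] [-0.06385472  0.          0.          0.          0.        ] [[0.36, -0.706, 0.61, 1244.738], [0.933, 0.267, -0.242, -262.824], [0.008, 0.656, 0.755, 847.022], [0.0, 0.0, 0.0, 1.0]] 0.995849609375
top [[445.8410705311407, 0.0, 323.4159663181575], [0.0, 445.8410705311407, 239.03096955371575], [0.0, 0.0, 1.0]] [-0.02585532  0.          0.          0.          0.        ] [[-0.013, 0.998, -0.062, 529.465], [-1.0, -0.014, -0.022, -15.909], [-0.023, 0.062, 0.998, 1408.52], [0.0, 0.0, 0.0, 1.0]] 0.996044921875
0.1 [ 260.81656667 -567.51172518  230.61069109] [-3.14034127e+00  4.32593695e-06  4.30815675e-01] 1.0015080367526612
```

View pics/top0.png

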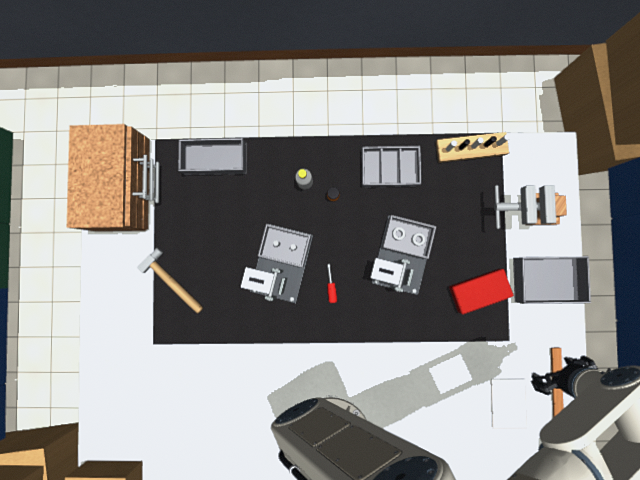

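View pics/scene0.png

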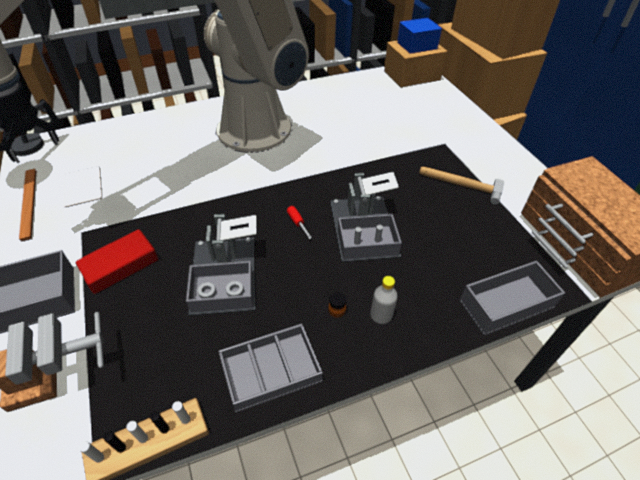

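The collar bin is the right-hand one: its rings are at top-image (399,233) and (418,239), and its white paddle is at (388,271), lying to the left with the bar face up. The pin station is on the left, with its paddle at (258,281).

```bash
cat > h.py <<'E'
import numpy as np,cv2
def ray(f,u,v):
    p=cv2.undistortPoints(np.array([[[u,v]]],float),f["K"],f["D"])[0,0]
    T=f["world_from_camera"];return T[:3,3],T[:3,:3]@np.array([p[0],-p[1],-1])
def onplane(f,uv,z):
    o=[];
    for u,v in uv:
        c,d=ray(f,u,v);o.append(c+d*(z-c[2])/d[2])
    return np.array(o)
def cloud(f):
    v,u=np.mgrid[:480,:640];p=cv2.undistortPoints(np.stack([u,v],-1).reshape(-1,1,2).astype(float),f["K"],f["D"]).reshape(480,640,2)
    z=f["range_z"];c=np.stack([p[...,0]*z,-p[...,1]*z,-z],-1);T=f["world_from_camera"];return c@T[:3,:3].T+T[:3,3]
E
python3 - <<'E'
from h import *
for n,b in(("top",(365,445,205,305)),("scene",(180,265,205,320))):
    f=dict(np.load(n+".npz"));P=cloud(f);u0,u1,v0,v1=b
    roi=np.zeros((480,640),bool);roi[v0:v1,u0:u1]=1
    g=f["img"].min(2)
    w=roi&(g>200)&(P[...,2]>60); w=w.astype(np.uint8)
    cs=max(cv2.findContours(w,0,1)[0],key=cv2.contourArea)
    q=np.zeros_like(w);cv2.drawContours(q,[cs],-1,1,-1);q=q>0
    X=P[q];c=X.mean(0);U,S,V=np.linalg.svd(X-c);nn=V[2]*np.sign(V[2][2]);print(n,"paddle",len(X),c.round(1),"n",nn.round(3),"rms",(S[2]/len(X)**.5).round(2))
    print(" img rect",cv2.minAreaRect(cs), "bar angle box:",cv2.minAreaRect(X[:,:2].astype(np.float32)))
    m=roi&(abs(P[...,2]-51)<5)&(P[...,0]>0)
    m=cv2.morphologyEx(m.astype(np.uint8),cv2.MORPH_CLOSE,np.ones((3,3)))
    nl,l,st,ce=cv2.connectedComponentsWithStats(m);k=1+st[1:,4].argmax()
    X=P[l==k];print(" rim",len(X),X[:,2].mean(),cv2.minAreaRect(X[:,:2].astype(np.float32)))
    m=roi&(abs(P[...,2]-96)<5)&~q;print(" z~96",P[m][:,:].round(0).tolist()[:40])
    m=roi&(abs(P[...,2]-6)<4);X=P[m];print(" plate",cv2.minAreaRect(X[:,:2].astype(np.float32)))
    cr=cv2.resize(f["img"][v0:v1,u0:u1],None,fx=5,fy=5,interpolation=cv2.INTER_CUBIC);cv2.imwrite(f"pics/{n}crop.png",cr[:600,:800,::-1])
E
```

```text
top paddle 553 [ 514.3 -170.7   97.3] n [ 0.97  -0.242  0.021] rms 16.62
 img rect ((386.5882568359375, 271.1470947265625), (27.8915958404541, 19.887920379638672), 14.03624439239502) bar angle box: ((528.5740966796875, -117.10035705566406), (195.78866577148438, 58.3805046081543), 74.82102966308594)
 rim 228 49.741791906829526 ((616.5814819335938, -247.97816467285156), (141.8265838623047, 100.8156509399414), 74.9910888671875)
 z~96 [[546.0, -217.0, 96.0], [546.0, -219.0, 97.0], [546.0, -223.0, 95.0], [546.0, -226.0, 93.0], [546.0, -229.0, 92.0], [543.0, -217.0, 96.0], [543.0, -220.0, 93.0], [543.0, -228.0, 95.0], [543.0, -231.0, 99.0], [543.0, -235.0, 92.0], [540.0, -217.0, 92.0], [540.0, -220.0, 92.0], [540.0, -222.0, 96.0], [540.0, -226.0, 93.0], [540.0, -228.0, 98.0], [540.0, -230.0, 100.0], [540.0, -234.0, 94.0], [540.0, -237.0, 98.0], [538.0, -135.0, 94.0], [537.0, -228.0, 94.0], [537.0, -232.0, 92.0], [537.0, -234.0, 97.0], [537.0, -237.0, 98.0], [528.0, -223.0, 91.0], [527.0, -131.0, 101.0], [525.0, -225.0, 93.0], [523.0, -222.0, 94.0], [520.0, -217.0, 92.0], [517.0, -223.0, 91
[... 1127 characters left out ...]
-209.0, 95.0], [463.0, -207.0, 94.0], [465.0, -205.0, 95.0], [466.0, -203.0, 95.0], [465.0, -200.0, 93.0], [468.0, -198.0, 95.0], [494.0, -138.0, 98.0], [465.0, -219.0, 97.0], [462.0, -217.0, 93.0], [463.0, -215.0, 93.0], [466.0, -213.0, 95.0], [467.0, -210.0, 96.0], [465.0, -208.0, 93.0], [465.0, -205.0, 91.0], [466.0, -203.0, 92.0], [471.0, -201.0, 96.0], [469.0, -199.0, 93.0], [490.0, -149.0, 95.0], [464.0, -218.0, 92.0], [465.0, -215.0, 92.0], [467.0, -208.0, 91.0], [487.0, -164.0, 94.0], [486.0, -176.0, 94.0], [482.0, -190.0, 92.0], [478.0, -211.0, 92.0], [554.0, -142.0, 101.0]]
 plate ((508.8524169921875, -229.6189422607422), (218.74441528320312, 376.87518310546875), 73.34941864013672)
```

View pics/topcrop.png

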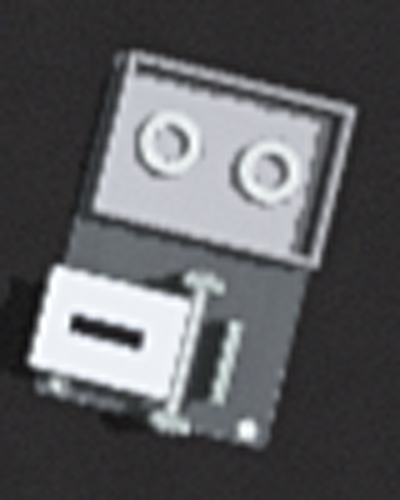

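View pics/scenecrop.png

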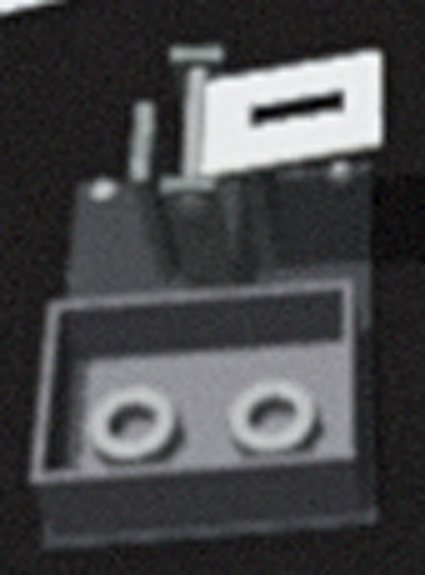

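```bash
cat >> h.py <<'E'
def tri(f,a,g,b):
    c1,d1=ray(f,*a);c2,d2=ray(g,*b);k=np.linalg.lstsq(np.stack([d1,-d2],1),c2-c1,rcond=None)[0]
    p,q=c1+k[0]*d1,c2+k[1]*d2;return (p+q)/2,np.linalg.norm(p-q)
E
python3 - <<'E'
from h import *
t=dict(np.load("top.npz"));s=dict(np.load("scene.npz"))
T=lambda x,y:(365+(x+.5)/5-.5,205+(y+.5)/5-.5)
S=lambda x,y:(180+(x+.5)/5-.5,205+(y+.5)/5-.5)
ex=np.array([.9659,-.2588]);ey=np.array([.2588,.9659]);o=np.array([616.6,-248])-90*ex;pv=o-30*ex
loc=lambda p:np.r_[(p[:2]-pv)@ex,(p[:2]-pv)@ey,p[2]-85]
print("pivot",pv)
for n,a,b in(("free far",T(52,265),S(383,148)),("free near",T(27,365),S(382,49)),("hinge far",T(196,292),S(203,175)),("hinge near",T(170,402),S(205,76)),
  ("post far",T(203,280),S(187,184)),("post near",T(170,426),S(197,54))):
    p,e=tri(t,a,s,b);print(n,p.round(1),"err",e.round(1),"station/pivot frame",loc(p).round(1))
E
```

```text
pivot [ 500.692 -216.944]
free far [ 553.9 -138.8   95.3] err 1.9 station/pivot frame [31.2 89.3 10.3]
free near [ 495.7 -122.4   99.9] err 1.5 station/pivot frame [-29.3  90.   14.9]
hinge far [ 537.3 -221.9   92. ] err 0.9 station/pivot frame [36.7  4.7  7. ]
hinge near [ 472.9 -206.    89.8] err 0.1 station/pivot frame [-29.7   3.3   4.8]
post far [ 543.8 -228.    95. ] err 3.7 station/pivot frame [44.5  0.5 10. ]
post near [ 458.8 -206.    91.6] err 1.1 station/pivot frame [-43.3  -0.2   6.6]
```

```bash
cat >> h.py <<'E'
from scipy.spatial.transform import Rotation as Ro
ex=np.array([.9659,-.2588,0]);ey=np.array([.2588,.9659,0]);ez=np.array([0,0,1.]);pv=np.array([500.7,-216.9,85])
def pose(y,z,phi,x=0):
    a=np.radians(phi);d=-np.sin(a)*ey-np.cos(a)*ez
    return pv+x*ex+y*ey+z*ez,np.stack([ex,np.cross(d,ex),d],1)
def plan(th,H=14.5,t=12,s=75):  # paddle angle deg -> tcp y,z,phi
    phi=float(np.clip(90-th,0,45));a=np.radians(phi);q=np.radians(th)
    d=np.array([-np.sin(a),-np.cos(a)]);n=np.array([-np.cos(a),np.sin(a)])
    p=np.array([np.cos(q),np.sin(q)]);m=np.array([np.sin(q),-np.cos(q)])
    C=90*p+3*m+t*d if th<=45 else (90-t+(s-90+t)*min(1,(th-45)/45))*p+3*m
    return (*(C-n*H),phi)
def rows(W,s):
    R0=Ro.from_euler("xyz",s["tcp_rot"]).as_matrix()
    for w in W:
        p,R=pose(*w);v=Ro.from_matrix(R0.T@R).as_rotvec(degrees=True);k=R0.T@(p-s["eef_pos"])/1000
        print(np.round(w,1),"|",*v.round(1),*k.round(4))
def show(s):
    R=Ro.from_euler("xyz",s["tcp_rot"]).as_matrix();e=s["eef_pos"]-pv;d=R[:,2]
    print("t",round(s["clock"],2),"xyz/pivot",np.round([e@ex,e@ey,e[2]],1),"phi",np.degrees(np.arctan2(-d@ey,-d[2])).round(1),"F st",np.round([s["contact_force"]@v for v in(ex,ey,ez)],1),"q",s["qpos"].round(2))
E
python3 -c "
from h import *
from rig import r
s=r.sense();show(s);rows([(170,120,45)],s);print(plan(0),plan(6),plan(45),plan(90),plan(180))"
```

```text
t 0.1 xyz/pivot [-141.  -400.7  145.6] phi -0.1 F st [0.8 0.1 0.4] q [-1.14  0.35  1.63 -0.    1.16 -0.  ]
[170 120  45] | -43.2 -15.5 37.6 0.4729 -0.3492 0.026
(np.float64(91.76776695296637), np.float64(-21.73832970144351), 45.0) (np.float64(91.58832292591393), np.float64(-12.314333693459517), 45.0) (np.float64(67.5286976033153), np.float64(42.779960261786115), 45.0) (np.float64(17.500000000000004), np.float64(75.0), 0.0) (np.float64(-60.5), np.float64(3.0000000000000093), 0.0)
```

```bash
python3 -m creep '-43 -15.5 37.5 0.473 -0.349 0.026 255;-43 -15.5 37.5 0.473 -0.349 0.026 255;-43 -15.5 37.5 0.473 -0.349 0.026 255;-43 -15.5 37.5 0.473 -0.349 0.026 255;-43 -15.5 37.5 0.473 -0.349 0.026 255;-43 -15.5 37.5 0.473 -0.349 0.026 255;-43 -15.5 37.5 0.473 -0.349 0.026 255;-43 -15.5 37.5 0.473 -0.349 0.026 255'
python3 -c "
from h import *
from rig import r
s=r.sense();show(s);rows([(170,120,45),(135,-5,45),(108,-25,45)],s)"
```

```text
clock: 1.1
eef_pos: [424.5, -268.6, 211.0]
tcp_rot: [2.384, 0.016, -0.248]
contact_force: [1.4, -1.3, -0.5]
opening: -0.002
grasp_force: 0.0
t 1.1 xyz/pivot [-60.2 -69.7 126. ] phi 43.4 F st [ 1.7 -0.9 -0.5] q [-0.09  0.29  2.02 -0.83  1.16  2.21]
[170 120  45] | -1.6 0.1 1.2 0.0637 -0.1769 -0.1604
[135  -5  45] | -1.6 0.1 1.2 0.0652 -0.2374 -0.0456
[108 -25  45] | -1.6 0.1 1.2 0.0651 -0.2315 -0.0125
```

```bash
python3 -m creep '-1.5 0 1 0.064 -0.177 -0.160 255;-1.5 0 1 0.064 -0.177 -0.160 255;-1.5 0 1 0.064 -0.177 -0.160 255;-1.5 0 1 0.064 -0.177 -0.160 255;-1.5 0 1 0.064 -0.177 -0.160 255;-1.5 0 1 0.065 -0.2374 -0.0456 255;-1.5 0 1 0.065 -0.2374 -0.0456 255;-1.5 0 1 0.065 -0.2374 -0.0456 255'
python3 - <<'E'
from h import *
from rig import r
s=r.sense();show(s);rows([(108,-25,45)]+[plan(t) for t in (0,3,6,9,12,15,18)],s)
a=r.grab_frame("wrist")["img"];b=r.grab_frame("scene")["img"][150:300,130:330];b=cv2.resize(b,None,fx=3,fy=3,interpolation=2)
o=np.zeros((600,800,3),np.uint8);o[:450,:600]=b;cv2.imwrite("pics/a.png",o[:450,:600,::-1])
E
```

```text
clock: 2.1
eef_pos: [530.4, -88.2, 77.1]
tcp_rot: [2.358, 0.015, -0.259]
contact_force: [0.6, 0.9, 0.9]
opening: -0.004
grasp_force: 0.0
t 2.1 xyz/pivot [ -4.6 132.   -7.9] phi 44.9 F st [0.4 1.  0.9] q [ 0.24  0.66  1.8  -0.71  1.23  2.5 ]
[108 -25  45] | -0.1 0.5 0.7 0.0048 0.005 0.0291
[ 91.8 -21.7  45. ] | -0.1 0.5 0.7 0.0047 0.0188 0.0382
[ 91.8 -17.   45. ] | -0.1 0.5 0.7 0.0047 0.0221 0.0348
[ 91.6 -12.3  45. ] | -0.1 0.5 0.7 0.0046 0.0256 0.0317
[91.1 -7.6 45. ] | -0.1 0.5 0.7 0.0045 0.0292 0.0287
[90.4 -3.  45. ] | -0.1 0.5 0.7 0.0045 0.033 0.0258
[89.5  1.7 45. ] | -0.1 0.5 0.7 0.0044 0.0369 0.0232
[88.3  6.2 45. ] | -0.1 0.5 0.7 0.0043 0.041 0.0209
```

View pics/a.png

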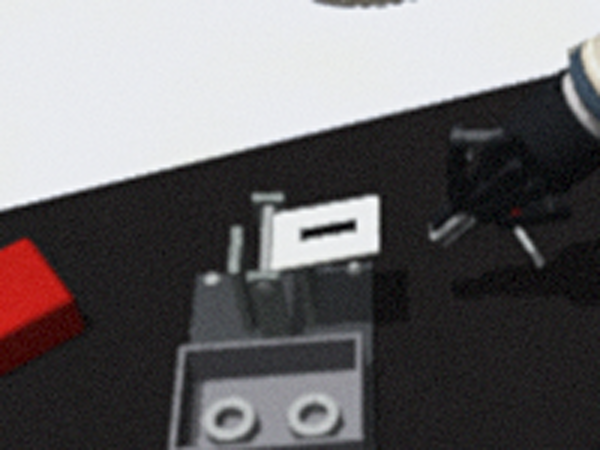

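The fingers are shut, with tips at (440,233) in the crop, left of the paddle's free edge (380,225). The bright rod at (530,245) is the screwdriver's shaft. Going in under the edge.

```bash
python3 -m creep '0 0.5 0.7 0.005 0.005 0.029 255;0 0.5 0.7 0.005 0.012 0.034 255;0 0.5 0.7 0.005 0.019 0.038 255;0 0.5 0.7 0.005 0.022 0.035 255;0 0.5 0.7 0.005 0.0255 0.0315 255;0 0.5 0.7 0.0045 0.029 0.0285 255;0 0.5 0.7 0.0045 0.033 0.026 255;0 0.5 0.7 0.0045 0.037 0.023 255'
python3 - <<'E'
from h import *
from rig import r
s=r.sense();show(s);rows([plan(t) for t in (18,21,24,27,30,33,36,39,42,45)],s)
b=r.grab_frame("scene")["img"][150:300,130:330];b=cv2.resize(b,None,fx=3,fy=3,interpolation=2)
cv2.imwrite("pics/b.png",b[:,:,::-1])
E
```

```text
clock: 3.2
eef_pos: [527.6, -128.6, 89.8]
tcp_rot: [2.362, -0.007, -0.26]
contact_force: [-0.3, -0.2, -0.7]
opening: 0.006
grasp_force: 0.4
t 3.2 xyz/pivot [ 3.1 92.2  4.8] phi 44.7 F st [-0.2 -0.3 -0.7] q [ 0.17  0.62  1.84 -0.76  1.19  2.49]
[88.3  6.2 45. ] | -0.3 -0.4 -0.2 -0.0031 0.0038 0.0018
[86.9 10.7 45. ] | -0.3 -0.4 -0.2 -0.0031 0.008 -0.0004
[85.2 15.1 45. ] | -0.3 -0.4 -0.2 -0.003 0.0122 -0.0024
[83.3 19.4 45. ] | -0.3 -0.4 -0.2 -0.003 0.0166 -0.0042
[81.2 23.7 45. ] | -0.3 -0.4 -0.2 -0.003 0.0211 -0.0057
[78.9 27.8 45. ] | -0.3 -0.4 -0.2 -0.003 0.0256 -0.0069
[76.3 31.7 45. ] | -0.3 -0.4 -0.2 -0.0029 0.0302 -0.008
[73.6 35.6 45. ] | -0.3 -0.4 -0.2 -0.0029 0.0349 -0.0088
[70.7 39.3 45. ] | -0.3 -0.4 -0.2 -0.0029 0.0395 -0.0093
[67.5 42.8 45. ] | -0.3 -0.4 -0.2 -0.0029 0.0443 -0.0096
```

View pics/b.png

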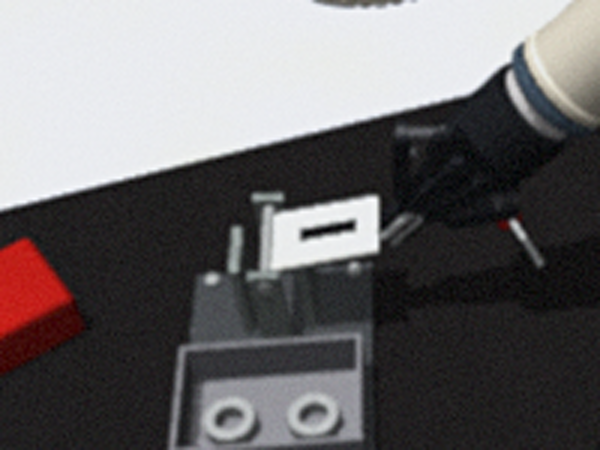

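The fingertips are right at the paddle's edge (385,238) but not under it, and the paddle hasn't moved. I'll back off, go lower and reach further under.

Run:
```python
from h import *
from rig import r
s=r.sense();show(s);rows([(98,-18,45),(80,-25,45)]+[plan(t,10,20) for t in (0,3,6,9,12,15)],s)
```

```text
t 3.25 xyz/pivot [ 3.3 92.2  5.3] phi 44.7 F st [-0.6  0.   0.8] q [ 0.17  0.62  1.84 -0.76  1.19  2.49]
[ 98 -18  45] | -0.3 -0.4 -0.2 -0.0035 -0.0205 0.0125
[ 80 -25  45] | -0.3 -0.4 -0.2 -0.0035 -0.0126 0.0301
[ 82.9 -24.2  45. ] | -0.3 -0.4 -0.2 -0.0035 -0.0142 0.0275
[ 83.  -19.5  45. ] | -0.3 -0.4 -0.2 -0.0035 -0.0109 0.0241
[ 82.7 -14.8  45. ] | -0.3 -0.4 -0.2 -0.0035 -0.0074 0.0209
[ 82.3 -10.1  45. ] | -0.3 -0.4 -0.2 -0.0034 -0.0038 0.0179
[81.6 -5.4 45. ] | -0.3 -0.4 -0.2 -0.0034 -0.0 0.0151
[80.6 -0.8 45. ] | -0.3 -0.4 -0.2 -0.0034 0.0039 0.0125
```

```bash
python3 -m creep '0 0 0 -0.0035 -0.0205 0.0125 255;0 0 0 -0.0035 -0.0205 0.0125 255;0 0 0 -0.0035 -0.0126 0.030 255;0 0 0 -0.0035 -0.0126 0.030 255;0 0 0 -0.0035 -0.011 0.024 255;0 0 0 -0.0035 -0.0075 0.021 255;0 0 0 -0.0035 -0.004 0.018 255;0 0 0 -0.0035 0 0.015 255'
python3 - <<'E'
from h import *
from rig import r
s=r.sense();show(s);rows([plan(t,10,20) for t in (9,12,15,18,21,24,27,30,33,36,39)],s)
E
```

```text
clock: 4.25
eef_pos: [521.8, -137.8, 79.3]
tcp_rot: [2.362, -0.008, -0.26]
contact_force: [0.4, -0.6, -1.0]
opening: -0.002
grasp_force: 0.3
t 4.25 xyz/pivot [-0.1 81.8 -5.7] phi 44.7 F st [ 0.6 -0.5 -1. ] q [ 0.16  0.63  1.86 -0.78  1.16  2.5 ]
[ 82.3 -10.1  45. ] | -0.3 -0.4 -0.2 0.0001 -0.0034 0.0029
[81.6 -5.4 45. ] | -0.3 -0.4 -0.2 0.0001 0.0003 0.0
[80.6 -0.8 45. ] | -0.3 -0.4 -0.2 0.0001 0.0043 -0.0026
[79.5  3.7 45. ] | -0.3 -0.4 -0.2 0.0002 0.0083 -0.005
[78.   8.2 45. ] | -0.3 -0.4 -0.2 0.0002 0.0125 -0.0072
[76.4 12.7 45. ] | -0.3 -0.4 -0.2 0.0002 0.0168 -0.0092
[74.5 17.  45. ] | -0.3 -0.4 -0.2 0.0002 0.0211 -0.0109
[72.4 21.2 45. ] | -0.3 -0.4 -0.2 0.0003 0.0256 -0.0124
[70.  25.3 45. ] | -0.3 -0.4 -0.2 0.0003 0.0301 -0.0137
[67.5 29.3 45. ] | -0.3 -0.4 -0.2 0.0003 0.0347 -0.0148
[64.8 33.1 45. ] | -0.3 -0.4 -0.2 0.0003 0.0394 -0.0155
```

```bash
python3 -m creep '0 0 0 0 0.0043 -0.0026 255;0 0 0 0 0.0083 -0.005 255;0 0 0 0 0.0125 -0.0072 255;0 0 0 0 0.0168 -0.0092 255;0 0 0 0 0.021 -0.011 255;0 0 0 0 0.0256 -0.0124 255;0 0 0 0 0.030 -0.0137 255;0 0 0 0 0.0347 -0.0148 255'
python3 - <<'E'
from h import *
from rig import r
s=r.sense();show(s);rows([plan(t,10,20) for t in (36,39,42,45,49,53,57,61,65)],s)
b=r.grab_frame("scene")["img"][150:300,130:330];b=cv2.resize(b,None,fx=3,fy=3,interpolation=2)
cv2.imwrite("pics/c.png",b[:,:,::-1])
E
```

```text
clock: 5.25
eef_pos: [517.6, -151.9, 114.0]
tcp_rot: [2.362, -0.007, -0.26]
contact_force: [0.6, -0.0, -1.5]
opening: -0.0
grasp_force: 0.3
t 5.25 xyz/pivot [-0.5 67.2 29. ] phi 44.7 F st [ 0.6  0.1 -1.5] q [ 0.14  0.57  1.86 -0.77  1.19  2.45]
[67.5 29.3 45. ] | -0.3 -0.4 -0.2 0.0006 -0.0001 -0.0004
[64.8 33.1 45. ] | -0.3 -0.4 -0.2 0.0006 0.0046 -0.0012
[61.8 36.8 45. ] | -0.3 -0.4 -0.2 0.0006 0.0093 -0.0017
[58.7 40.3 45. ] | -0.3 -0.4 -0.2 0.0006 0.014 -0.0021
[56.  44.6 41. ] | 3.7 -0.4 -0.2 0.0006 0.0189 -0.0033
[53.  48.8 37. ] | 7.7 -0.4 -0.2 0.0007 0.0239 -0.0041
[49.8 52.7 33. ] | 11.7 -0.4 -0.2 0.0007 0.0291 -0.0046
[46.2 56.5 29. ] | 15.7 -0.4 -0.2 0.0007 0.0342 -0.0047
[42.3 60.  25. ] | 19.7 -0.4 -0.2 0.0007 0.0394 -0.0045
```

View pics/c.png

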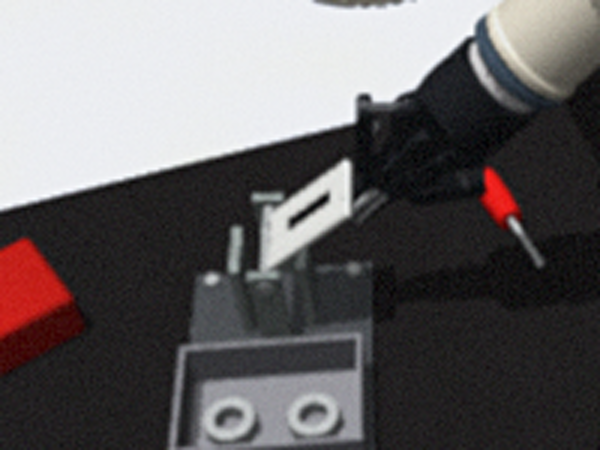

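The paddle is now at about 35°, resting on the finger side at about (355,205), with a load of about 1.5 N. Continuing.

```bash
python3 -m creep '0 0 0 0.0005 0.0046 -0.0012 255;0 0 0 0.0005 0.0093 -0.0017 255;0 0 0 0.0005 0.014 -0.002 255;3.7 0 0 0.0005 0.019 -0.0033 255;7.7 0 0 0.0005 0.024 -0.004 255;11.7 0 0 0.0005 0.029 -0.0046 255;15.7 0 0 0.0005 0.034 -0.0047 255;19.7 0 0 0.0005 0.0394 -0.0045 255'
python3 - <<'E'
from h import *
from rig import r
s=r.sense();show(s);rows([plan(t,10,20) for t in (65,69,73,77,81,85,89,93,97)],s)
E
```

```text
clock: 6.3
eef_pos: [511.5, -176.0, 145.1]
tcp_rot: [2.708, -0.008, -0.26]
contact_force: [-0.3, 0.4, -0.1]
opening: -0.002
grasp_force: 0.3
t 6.3 xyz/pivot [-0.1 42.3 60.1] phi 24.9 F st [-0.4  0.3 -0.1] q [-0.07  0.38  1.9  -0.51  1.01  2.07]
[42.3 60.  25. ] | -0.1 -0.4 -0.1 0.0001 -0.0001 0.0001
[38.2 63.2 21. ] | 3.9 -0.4 -0.1 0.0002 0.005 -0.001
[33.8 66.1 17. ] | 7.9 -0.4 -0.0 0.0002 0.0102 -0.0019
[29.2 68.7 13. ] | 11.9 -0.4 -0.0 0.0002 0.0155 -0.0023
[24.4 71.1  9. ] | 15.9 -0.4 -0.0 0.0002 0.0208 -0.0024
[19.4 73.   5. ] | 19.9 -0.5 -0.0 0.0002 0.0262 -0.0021
[14.3 74.7  1. ] | 23.9 -0.5 0.0 0.0002 0.0315 -0.0014
[ 9.1 75.1  0. ] | 24.9 -0.5 0.0 0.0002 0.0364 0.0004
[ 3.8 74.8  0. ] | 24.9 -0.5 0.0 0.0002 0.0411 0.0028
```

```bash
python3 -m creep '4 0 0 0 0.005 -0.001 255;8 0 0 0 0.010 -0.002 255;12 0 0 0 0.0155 -0.0023 255;16 0 0 0 0.021 -0.0024 255;20 0 0 0 0.026 -0.002 255;24 0 0 0 0.0315 -0.0014 255;25 0 0 0 0.0364 0.0004 255;25 0 0 0 0.041 0.003 255'
python3 - <<'E'
from h import *
from rig import r
s=r.sense();show(s);rows([plan(t,10,20) for t in (97,101,105,109,113,117,121,125,129)],s)
b=r.grab_frame("scene")["img"][150:300,130:330];b=cv2.resize(b,None,fx=3,fy=3,interpolation=2)
cv2.imwrite("pics/d.png",b[:,:,::-1])
E
```

```text
clock: 7.3
eef_pos: [501.3, -213.5, 159.3]
tcp_rot: [3.141, -0.007, -0.261]
contact_force: [0.2, 1.5, 0.3]
opening: 0.002
grasp_force: 0.3
t 7.3 xyz/pivot [-0.3  3.4 74.3] phi 0.0 F st [-0.2  1.5  0.3] q [-0.41  0.31  1.88  0.    0.95  1.43]
[ 3.8 74.8  0. ] | 0.0 -0.4 0.1 0.0003 -0.0004 -0.0005
[-1.4 74.2  0. ] | 0.0 -0.4 0.1 0.0003 0.0048 0.0002
[-6.5 73.2  0. ] | 0.0 -0.4 0.1 0.0003 0.0099 0.0011
[-11.6  71.9   0. ] | 0.0 -0.4 0.1 0.0003 0.015 0.0025
[-16.5  70.2   0. ] | 0.0 -0.4 0.1 0.0003 0.0199 0.0042
[-21.4  68.2   0. ] | 0.0 -0.4 0.1 0.0003 0.0248 0.0062
[-26.1  65.8   0. ] | 0.0 -0.4 0.1 0.0002 0.0295 0.0085
[-30.6  63.2   0. ] | 0.0 -0.4 0.1 0.0002 0.034 0.0112
[-34.9  60.2   0. ] | 0.0 -0.4 0.1 0.0002 0.0383 0.0142
```

View pics/d.png

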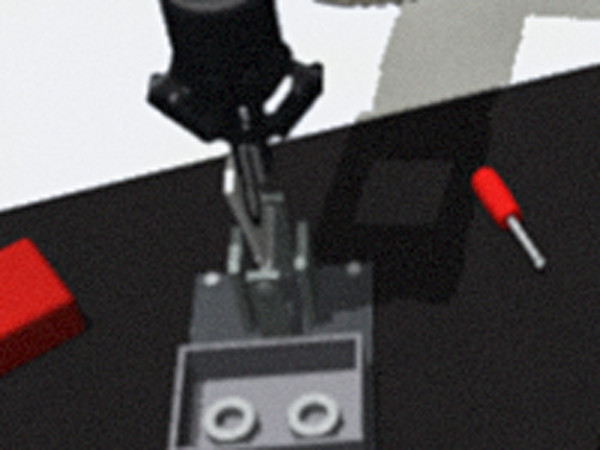

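The paddle is just past upright, edge at about (230,165), with the shut fingers pushing it from the left at (255,190) at 1.5 N.

```bash
python3 -m creep '0 0 0 0 0.005 0 255;0 0 0 0 0.010 0.001 255;0 0 0 0 0.015 0.0025 255;0 0 0 0 0.020 0.0042 255;0 0 0 0 0.025 0.0062 255;0 0 0 0 0.0295 0.0085 255;0 0 0 0 0.034 0.011 255;0 0 0 0 0.0383 0.014 255'
python3 - <<'E'
from h import *
from rig import r
s=r.sense();show(s);rows([plan(t,10,20) for t in (129,133,137,141,145,149,153,157,161)],s)
E
```

```text
clock: 8.35
eef_pos: [491.8, -250.3, 145.1]
tcp_rot: [-3.141, -0.007, -0.26]
contact_force: [-0.4, -0.7, 0.6]
opening: -0.005
grasp_force: 0.3
t 8.35 xyz/pivot [  0.  -34.6  60.1] phi -0.0 F st [-0.2 -0.7  0.6] q [-0.47  0.34  1.87  0.    0.92  1.35]
[-34.9  60.2   0. ] | -0.0 -0.4 0.1 -0.0 0.0003 -0.0001
[-39.   56.9   0. ] | -0.0 -0.4 0.1 -0.0 0.0044 0.0032
[-42.8  53.3   0. ] | -0.0 -0.4 0.1 -0.0001 0.0082 0.0068
[-46.4  49.5   0. ] | -0.0 -0.4 0.1 -0.0001 0.0118 0.0106
[-49.7  45.5   0. ] | -0.0 -0.4 0.1 -0.0001 0.0151 0.0146
[-52.7  41.2   0. ] | -0.0 -0.4 0.1 -0.0002 0.0182 0.0189
[-55.5  36.7   0. ] | -0.0 -0.4 0.1 -0.0002 0.0209 0.0234
[-57.9  32.1   0. ] | -0.0 -0.4 0.1 -0.0003 0.0233 0.028
[-59.9  27.3   0. ] | -0.0 -0.4 0.1 -0.0003 0.0254 0.0328
```

```bash
python3 -m creep '0 0 0 0 0.0044 0.0032 255;0 0 0 0 0.0082 0.0068 255;0 0 0 0 0.0118 0.0106 255;0 0 0 0 0.015 0.0146 255;0 0 0 0 0.018 0.019 255;0 0 0 0 0.021 0.0234 255;0 0 0 0 0.0233 0.028 255;0 0 0 0 0.0254 0.0328 255'
python3 - <<'E'
from h import *
from rig import r
s=r.sense();show(s);rows([plan(t,10,20) for t in (161,164,167,170,172,174,176,178,180)],s)
b=r.grab_frame("scene")["img"][150:300,130:330];b=cv2.resize(b,None,fx=3,fy=3,interpolation=2)
cv2.imwrite("pics/e.png",b[:,:,::-1])
E
```

```text
clock: 9.35
eef_pos: [485.4, -274.7, 112.1]
tcp_rot: [-3.141, -0.007, -0.26]
contact_force: [0.3, 0.4, 1.3]
opening: -0.0
grasp_force: 0.2
t 9.35 xyz/pivot [  0.2 -59.8  27.1] phi -0.0 F st [0.2 0.5 1.3] q [-0.52  0.39  1.88  0.    0.86  1.31]
[-59.9  27.3   0. ] | -0.0 -0.4 0.1 -0.0002 0.0002 -0.0001
[-61.3  23.6   0. ] | -0.0 -0.4 0.1 -0.0002 0.0015 0.0036
[-62.4  19.8   0. ] | -0.0 -0.4 0.1 -0.0003 0.0026 0.0073
[-63.3  16.    0. ] | -0.0 -0.4 0.1 -0.0003 0.0036 0.0112
[-63.9  13.4   0. ] | -0.0 -0.4 0.1 -0.0003 0.0041 0.0137
[-64.3  10.8   0. ] | -0.0 -0.4 0.1 -0.0003 0.0045 0.0163
[-64.6   8.2   0. ] | -0.0 -0.4 0.1 -0.0004 0.0048 0.0189
[-64.8   5.6   0. ] | -0.0 -0.4 0.1 -0.0004 0.0051 0.0215
[-65.   3.   0.] | -0.0 -0.4 0.1 -0.0004 0.0052 0.0241
```

View pics/e.png

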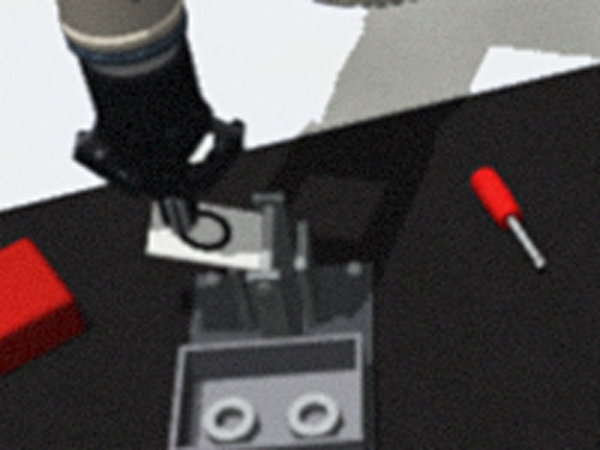

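The paddle is at about 160° with the ring face up, and the fingers are pressing on it at (178,215). Easing down the last part.

```bash
python3 -m creep '0 0 0 0 0.0015 0.0036 255;0 0 0 0 0.0026 0.0073 255;0 0 0 0 0.0036 0.0105 255;0 0 0 0 0.004 0.013 255;0 0 0 0 0.0045 0.015 255;0 0 0 0 0.0048 0.017 255;0 0 0 0 0.005 0.019 255;0 0 0 0 0.005 0.020 255'
python3 -c "
from h import *
from rig import r
show(r.sense())"
```

```text
clock: 10.4
eef_pos: [484.3, -279.5, 92.3]
tcp_rot: [-3.141, -0.007, -0.26]
contact_force: [-0.5, -0.7, 0.3]
opening: 0.001
grasp_force: 0.2
t 10.4 xyz/pivot [  0.4 -64.6   7.3] phi -0.0 F st [-0.3 -0.8  0.3] q [-0.53  0.42  1.89  0.    0.82  1.3 ]
```

Expected contact is at +3. Going in 1 mm steps, checking force.

```bash
python3 -m creep '0 0 0 0 0 0.001 255;0 0 0 0 0 0.002 255;0 0 0 0 0 0.003 255;0 0 0 0 0 0.003 255'; python3 -m creep '0 0 0 0 0 0.0005 255;0 0 0 0 0 0.0005 255';python3 -m creep '0 0 0 0 0 0.0005 255;0 0 0 0 0 0.0005 255'
```

```text
clock: 10.9
eef_pos: [484.4, -279.4, 89.4]
tcp_rot: [-3.141, -0.007, -0.26]
contact_force: [-0.2, 0.4, 0.0]
opening: -0.0
grasp_force: 0.0
clock: 11.15
eef_pos: [484.3, -279.4, 88.9]
tcp_rot: [-3.141, -0.007, -0.26]
contact_force: [0.5, -1.1, -0.3]
opening: -0.003
grasp_force: 0.0
clock: 11.4
eef_pos: [484.4, -279.4, 88.4]
tcp_rot: [-3.141, -0.007, -0.26]
contact_force: [-0.3, 0.1, -0.6]
opening: -0.002
grasp_force: 0.0
```

```bash
for i in 1; do python3 -m creep '0 0 0 0 0 0.0005 255;0 0 0 0 0 0.0005 255' | sed -n '2p;4p'; done
python3 - <<'E'
from h import *
from rig import r
show(r.sense())
f=r.grab_frame("scene");P=cloud(f)
b=f["img"][150:300,130:330];cv2.imwrite("pics/f.png",cv2.resize(b,None,fx=4,fy=4,interpolation=2)[:,:,::-1])
L=np.stack([(P-pv)@ex,(P-pv)@ey,P[...,2]-85],-1)
m=(abs(L[...,0])<24)&(L[...,1]<-12)&(L[...,1]>-86)&(L[...,2]>-12)&(L[...,2]<35)&(f["img"].min(2)>110)
X=L[m];print(len(X));A=np.c_[X[:,:2],np.ones(len(X))];print(np.linalg.lstsq(A,X[:,2],rcond=None)[0])
E
```

```text
eef_pos: [484.4, -279.4, 88.0]
contact_force: [-0.7, -0.5, 1.4]
t 11.65 xyz/pivot [  0.4 -64.6   3. ] phi -0.0 F st [-0.6 -0.6  1.4] q [-0.53  0.43  1.89  0.    0.81  1.3 ]
274
[-0.01801527 -0.01047764  1.62139631]
```

View pics/f.png

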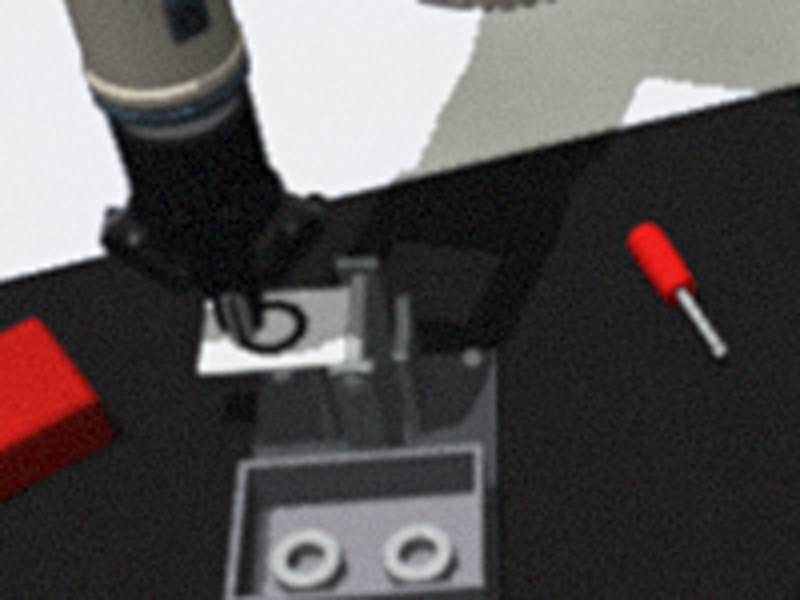

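The ring face is up and the paddle is almost level, with the tips on it at (240,315). A few more fine steps until the stop is felt.

```bash
python3 -m creep '0 0 0 0 0 0.0005 255;0 0 0 0 0 0.0005 255' | sed -n '2p;4p';python3 -c "
from h import *
from rig import r
s=r.sense();print(s['contact_force'],s['joint_efforts'].round(1))"
```

```text
eef_pos: [484.4, -279.5, 87.9]
contact_force: [-2.6, 0.0, 7.8]
[-2.60779655  0.01814014  7.81052012] [  0.1 -53.8 -25.    0.1  -0.8   0. ]
```

```bash
python3 -m creep '0 0 0 0 0 0.0005 255;0 0 0 0 0 0.0005 255' | sed -n '2p;4p'
```

```text
eef_pos: [484.5, -279.5, 87.8]
contact_force: [-3.2, 1.7, 10.4]
```

Hard stop reached at about 10 N. Lifting off, slowly at first.

```bash
python3 -m creep '0 0 0 0 0 -0.002 255;0 0 0 0 0 -0.006 255;0 0 0 0 0 -0.02 255;0 0 0 0 0 -0.06 255;0 0 0 -0.06 0 -0.11 255;0 0 0 -0.10 0 -0.15 255;0 0 0 -0.10 0 -0.15 255;0 0 0 -0.10 0 -0.15 255'
python3 - <<'E'
from h import *
from rig import r
show(r.sense())
f=r.grab_frame("scene");P=cloud(f)
L=np.stack([(P-pv)@ex,(P-pv)@ey,P[...,2]-85],-1)
m=(abs(L[...,0])<24)&(L[...,1]<-12)&(L[...,1]>-86)&(abs(L[...,2])<25)&(f["img"].min(2)>110)
X=L[m];A=np.c_[X[:,:2],np.ones(len(X))];print(len(X),np.linalg.lstsq(A,X[:,2],rcond=None)[0])
cv2.imwrite("pics/g.png",f["img"][:,:,::-1])
E
```

```text
clock: 13.2
eef_pos: [387.2, -253.8, 237.2]
tcp_rot: [3.141, -0.01, -0.26]
contact_force: [-0.3, 0.8, 0.2]
opening: -0.0
grasp_force: 0.0
t 13.2 xyz/pivot [-100.1  -65.   152.2] phi 0.0 F st [-0.5  0.7  0.2] q [-0.59  0.09  1.97  0.    1.08  1.24]
388 [-3.14287496e-03 -9.27307259e-05  2.00159933e+00]
```

View pics/g.png

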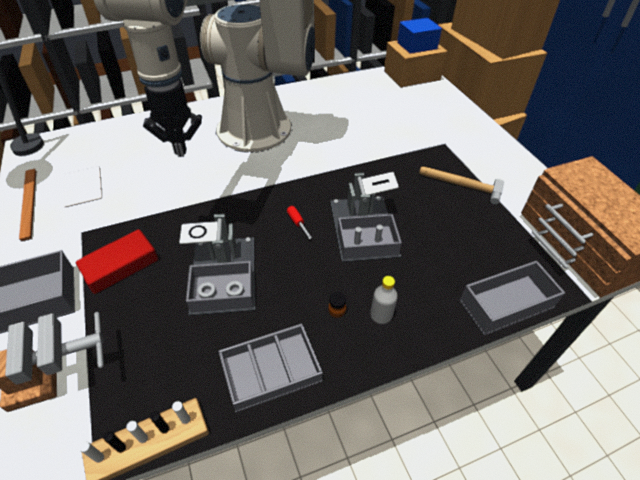

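The collar paddle lies level on the right with its ring face up, at (198,232). The pin paddle (380,183) and everything else look unmoved, and the arm is clear.

```bash
python3 -c "
from rig import r
print(r.sign_off())"
```

```text
the job is handed in; nothing more can be done
None
```

The collar bin's paddle has been pushed over to its far stop and lies flat with the ring face up; nothing else looks moved in the final image, the arm is clear, and the job was handed in at about 13 s.

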